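# Gather the spice jars into the colour-coded carrier

## Task

Gather the four slim spice jars into the wooden spice carrier: stand each one upright on the floor of the pocket whose pad has the colour of its lid (red, yellow, black, white). Leave the two short, fat jars, one with a red and one with a white lid, standing where they are; they do not belong in the carrier.

Things in the scene. Friction and masses are not known exactly. Their poses are not given: they have to be found in the camera images.
- red_spice: Slim spice jar with a red lid, green-and-cream label; 46 mm wide, 104 mm high, 0.11 kg, loose, standing upright. Origin: centre of its underside, z up. Lid and body are nearly one width, the lid is fixed; grip it anywhere across the upper half, from any side.
- yellow_spice: Slim spice jar with a golden yellow lid, dark label, pink powder; 43 mm wide, 103 mm high, 0.11 kg, loose, standing upright. Origin: centre of its underside, z up. Lid and body are nearly one width, the lid is fixed; grip it anywhere across the upper half, from any side.
- black_spice: Slim spice jar with a black-brown (from above glossy, dark grey) lid, white and red label, pale contents; 40 mm wide, 102 mm high, 0.11 kg, loose, standing upright. Origin: centre of its underside, z up. Lid and body are nearly one width, the lid is fixed; grip it anywhere across the upper half, from any side.
- white_spice: Slim spice jar with a white (from above with a green mark) lid, green label; 41 mm wide, 99 mm high, 0.11 kg, loose, standing upright. Origin: centre of its underside, z up. Lid and body are nearly one width, the lid is fixed; grip it anywhere across the upper half, from any side.
- mustard_jar: Look-alike that stays: short, fat jar with a red lid and yellow contents, 60 mm wide, 80 mm high, loose, standing upright among the spice jars. Origin: centre of its underside.
- cream_jar: Look-alike that stays: short, fat jar with a white lid and pale green-cream contents, 62 mm wide, 85 mm high, loose, standing upright among the spice jars. Origin: centre of its underside.
- red_pad: Red square pad, 60 x 60 x 3 mm, fixed in the middle of the floor of one pocket of the wooden spice carrier. Origin: centre of its underside, 6 mm above the worktop (its top is 9 mm above it); x, y along its sides, z up. The carrier is a fixed, open, square wooden box, 154 x 154 mm, with two by two square pockets; which pad lies in which pocket varies.
- yellow_pad: Yellow square pad, 60 x 60 x 3 mm, fixed in the middle of the floor of one pocket of the wooden spice carrier. Origin: centre of its underside, 6 mm above the worktop (its top is 9 mm above it); x, y along its sides, z up. Pockets are 64 mm wide inside, 74 mm from centre to centre; the carrier's walls run along the pads' x and y.
- black_pad: Black square pad, 60 x 60 x 3 mm, fixed in the middle of the floor of one pocket of the wooden spice carrier. Origin: centre of its underside, 6 mm above the worktop (its top is 9 mm above it); x, y along its sides, z up. The carrier's outer walls are 8 mm thick and reach 40 mm above the worktop, the partitions 10 mm and 36 mm.
- white_pad: White square pad, 60 x 60 x 3 mm, fixed in the middle of the floor of one pocket of the wooden spice carrier. Origin: centre of its underside, 6 mm above the worktop (its top is 9 mm above it); x, y along its sides, z up. With jars in neighbouring pockets (74 mm apart along x and y) fingers have most room along a pocket's diagonal.

How it is judged:
At the end, for the whole second after the job is handed in: Each spice jar stands upright (within 0.1 rad) on the pad of its lid's colour, axis within 18 mm of the pad's centre, underside on the pad (origin under 8 mm above the pad's), released and at rest; the two fat jars stand upright within 25 mm of where they started (horizontal distance between red_spice and red_pad below 0.018 m and z of red_spice in the frame of red_pad below 0.008 m and angle between each of red_spice, yellow_spice, black_spice, white_spice, mustard_jar, cream_jar's own z axis and vertical below 0.1 rad and linear speed of each of red_spice, yellow_spice, black_spice, white_spice, mustard_jar, cream_jar below 0.02 m/s and horizontal distance between yellow_spice and yellow_pad below 0.018 m and z of yellow_spice in the frame of yellow_pad below 0.008 m and horizontal distance between black_spice and black_pad below 0.018 m and z of black_spice in the frame of black_pad below 0.008 m and horizontal distance between white_spice and white_pad below 0.018 m and z of white_spice in the frame of white_pad below 0.008 m and distance of each of mustard_jar, cream_jar from where it was at the start of the episode below 0.025 m); the robot touches nothing.
It fails at once if a fat jar (red-lidded or white-lidded) is moved more than 25 mm or tipped (distance of any of mustard_jar, cream_jar from where it was at the start of the episode above 0.025 m or angle between any of mustard_jar, cream_jar's own z axis and vertical above 0.3 rad).
It also fails if it takes over 102 s, if anything falls off the work surface, if the arm or the gripper's body presses on something with over 40 N, if the wrist force passes 120 N, or if a joint passes its speed limit or range.

## Robot

A 6-joint arm with a two-finger parallel gripper is mounted at the origin on a cart in front of the work surface, level with it; the furniture and walls round the work are solid. World frame = base frame: x ahead of the robot, y to its left, z up, the work surface at z = 0. Lengths are in m, angles in rad, forces in N, time in s.
With the tool pointing down it reaches from about 0.325 to 0.9 m from the base axis. Payload 6.1 kg.
Tool frame: the origin (TCP) lies midway between the tips of the shut fingers; the grasp point (between the pads) lies 19 mm behind it; z points along the fingers, y is the line along which they close (so a half turn about z gives the same grasp; the last joint's range is limited). The gripper opens to 85 mm and grips with 20 to 120 N. Pads are 22 mm wide; open, the fingers measure 114 mm over their backs; the gripper's body (76 mm by 85 mm) begins 54 mm behind the grasp point. The pads swing forward as they close: fully open they stand 13 mm farther back than shut.
Start: joints at [-1.401, 0.22, 1.526, -0, 1.395, -0.126], TCP at [0.182, -0.598, 0.231] pointing down, gripper open.
Joint ranges: [-2.98, 2.98], [-0.91, 2.08], [0.09, 2.57], [-1.24, 4.39], [0.2, 2.65], [-2.68, 2.68]. Speed limits (rad/s): [2.57, 2.57, 3.01, 3.14, 3.14, 3.14].

## Interface

Orientations are given as a unit quaternion [x, y, z, w].
In Python, from plant import r gives the robot as it stands. The module is installed in compiled form; this text tells all that it offers.
- The arm moves only by the shell command python3 -m crank 'ROWS' [FORCE]. ROWS is JSON, a list that holds one entry, the list of rows, each a list of 5 numbers: the opening, from 0 (shut) to 1 (fully open), then the shift along the tool's x, y, z each as a share of 15 cm, from -1 to 1, then the turn about the tool's z as a share of pi rad, from -1 to 1. In form: [[[gripper, dx, dy, dz, spin], ...]]. A call has 1 to 20 rows; each row is the pose to reach, as a shift and turn from the pose commanded when the call began, along the tool's axes at that moment, turning the shorter way round; what a row does not reach only later rows make up. A row lasts 1/10 s, in which the tool goes at most 50 mm and 8.59 degrees, less where a joint would pass 70% of its speed; a pose out of reach is approached as far as the arm can. A call with a number of a shift or a turn outside -1 to 1 is refused whole. A call with a gripper value outside its range is refused whole. The fingers move at their own pace and stop on an object; FORCE is the grip in N (left out, the last holds). Time passes only in rows, so rows that repeat a pose let the fingers close. It gives the time, the measured TCP pose, the force, the opening and the grip force at its end, in the units of the state.
- r.get_obs(): the state, without advancing time (a new reading comes with each control period).
- r.capture(name): name is "side" or "top" or "wrist"; returns the picture (384x512x3 uint8, red, green, blue); there is no depth.
- r.camera_info(name): a dict with "mtx" (3x3 intrinsics, pixels), "k1" (the pictures are not rectified: a ray, as slopes to the right and down, at radius r is drawn at 1 + k1 r^2 times it, then the intrinsics apply), "T" (4x4, takes a point from camera to world coordinates); the wrist camera has in their place "T_tool_cam" (4x4, takes a point from camera to tool coordinates, whose origin is the TCP and whose axes are the flange's). Camera axes: x right, y up, looking along -z (the intrinsics and any distortion apply to the point x, -y, -z); pixel columns grow to the right and rows downward; lengths in m; the calibration is good to about 2 mm. A picture is of the moment at which its call begins: read the wrist's pose just before it. camera_info takes no time and is no camera call.
- r.sign_off(): hands the job in; it is judged then, once.
The state is a dict: "time": time; "joints": joint angles; "qvel": joint speeds; "joint_efforts": joint torques, N m; "tool_pos": TCP position; "tool_rot": TCP orientation; "wrist_force": force on the tool from outside, world axes, zero at the start; "wrist_torque": the same for the moment, N m; "grip_width": finger opening in m; "grip_force": force on a finger pad.
Only numpy, scipy, OpenCV 4.12 (cv2) and the standard library are available. Lean on these libraries where they do the work, as an engineer would, in place of code of your own. Each camera call takes 0.05 s, during which the arm holds its last target. There are 200 camera calls.

## Working session

There is one attempt and no reset: what is moved stays moved. The work goes in short steps, Python scripts to look and compute and a shell command to move; the robot and the scene stay as the last step left them, time stands still between calls to the robot, and variables do not carry over. Pictures are saved under pics/ and viewed, at most 14 in all, crops included, and the job is handed in when it is done.

```bash
mkdir -p pics; python3 - <<'E'
from plant import r
import cv2
o=r.get_obs();print(o)
for n in("top","side"):
    cv2.imwrite(f"pics/{n}0.png",r.capture(n)[:,:,::-1])
for n in("top","side","wrist"):print(n,r.camera_info(n))
E
```

```text
{'time': 0.0, 'joints': array([-1.40111484e+00,  2.21210976e-01,  1.52760535e+00,  1.77694580e-05,
        1.39470124e+00, -1.26097764e-01]), 'qvel': array([ 7.88944194e-05, -1.12823574e-03,  1.13605451e-03,  1.04387977e-03,
        1.32871901e-03,  2.20960816e-03]), 'joint_efforts': array([ 4.87003363e-04, -4.96888554e+01, -3.89396167e+01, -1.36548801e-04,
        1.12053804e-02, -2.12381127e-05]), 'tool_pos': array([ 0.18207948, -0.59726222,  0.23021168]), 'tool_rot': array([ 9.89084019e-01,  1.47349505e-01, -1.22282923e-05, -9.62417927e-04]), 'wrist_force': array([ 1.07824684,  0.51669224, -0.39815794]), 'wrist_torque': array([-0.04542633, -0.06923939,  0.02291506]), 'grip_force': 0.0, 'grip_width': 0.0854166445694592}
top {'mtx': array([[390.70611034,   0.        , 252.43477335],
       [  0.        , 390.70611034, 191.82808425],
       [  0.        ,   0.        ,   1.        ]]), 'k1': -0.06716731526628081, 'T': array([[-0.01573597,  0.99861041, -0.0502954 ,  0.45365683],
       [-0.99985803, -0.01541263,  0.00681021, -0.04241239],
       [ 0.00602556,  0.05039543,  0.99871117,
[... 378 characters left out ...]
2065483,  0.68053927],
       [-0.00323975,  0.72623879,  0.68743488,  0.84912049],
       [ 0.        ,  0.        ,  0.        ,  1.        ]])}
wrist {'mtx': array([[269.84688825,   0.        , 249.64912812],
       [  0.        , 269.84688825, 193.17535122],
       [  0.        ,   0.        ,   1.        ]]), 'k1': 0.0010674695448311088, 'T_tool_cam': array([[ 4.29938831e-04,  9.58943019e-01,  2.83598486e-01,
         7.32452288e-02],
       [ 9.99999862e-01, -4.98158182e-04,  1.68430164e-04,
        -1.46165373e-03],
       [ 3.02791836e-04,  2.83598374e-01, -9.58943101e-01,
        -1.42979298e-01],
       [ 0.00000000e+00,  0.00000000e+00,  0.00000000e+00,
         1.00000000e+00]])}
```

View pics/top0.png

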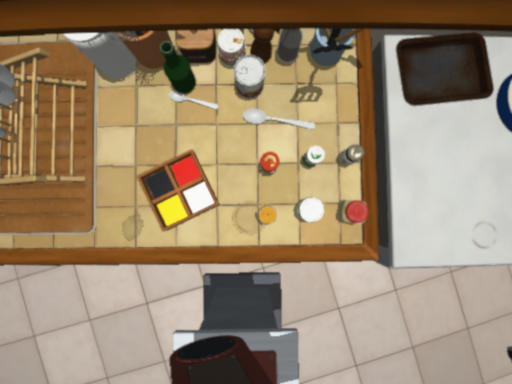

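View pics/side0.png

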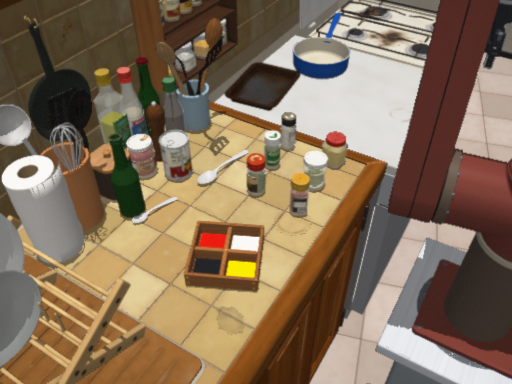

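The top view shows the red lid at (270,161), white/green at (315,155), grey at (354,153) and yellow at (267,215). The fat cream jar is at (311,210) and the mustard jar at (355,211). The carrier is centred near (178,190), with black top-left, red top-right, yellow bottom-left and white bottom-right. Next I'll zoom in to refine these.

```bash
cat > h.py <<'E'
import numpy as np,cv2
from plant import r
from scipy.spatial.transform import Rotation as R
def cam(n,obs=None):
    c=r.camera_info(n)
    if n=="wrist":
        T=np.eye(4);T[:3,:3]=R.from_quat(obs["tool_rot"]).as_matrix();T[:3,3]=obs["tool_pos"];c["T"]=T@c["T_tool_cam"]
    return c
def px2w(c,uv,z):
    d=np.array([c["k1"],0,0,0,0.])
    p=cv2.undistortPoints(np.array([[uv]],float),c["mtx"],d)[0,0]
    v=c["T"][:3,:3]@[p[0],-p[1],-1];o=c["T"][:3,3]
    return (o+v*(z-o[2])/v[2])[:2]
def w2px(c,P):
    T=np.linalg.inv(c["T"]);q=T[:3,:3]@P+T[:3,3]
    return cv2.projectPoints(np.array([[q[0],-q[1],-q[2]]]),np.zeros(3),np.zeros(3),c["mtx"],np.array([c["k1"],0,0,0,0.]))[0][0,0]
E
python3 - <<'E'
from h import *
im=cv2.imread("pics/top0.png")
cv2.imwrite("pics/top_crop.png",cv2.resize(im[135:240,130:380],None,fx=3.2,fy=3.2,interpolation=cv2.INTER_CUBIC))
c=cam("top")
for n,uv,z in [("red",(270,161),.104),("white",(315,155),.099),("black",(354.5,153),.102),("yellow",(267,215),.103),("cream",(311,210),.085),("must",(355,211),.08),("bp",(159,182),.009),("rp",(187,169),.009),("yp",(172,210),.009),("wp",(199,197),.009)]:
    print(n,px2w(c,uv,z).round(4))
E
```

```text
red [ 0.5693 -0.0901]
white [ 0.5825 -0.1954]
black [ 0.5857 -0.2875]
yellow [ 0.4451 -0.0811]
cream [ 0.4549 -0.1852]
must [ 0.4508 -0.2906]
bp [0.5323 0.1885]
rp [0.5644 0.1167]
yp [0.4605 0.1556]
wp [0.4925 0.0866]
```

View pics/top_crop.png

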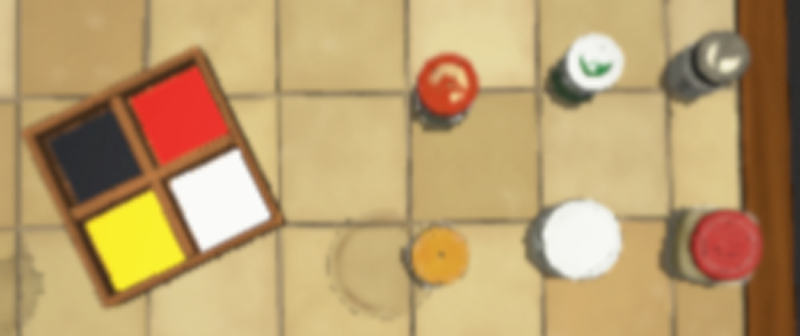

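```bash
cat >> h.py <<'E'
def delta(P,yawdeg):
    """shares from measured pose to world TCP P with tool x at yawdeg"""
    o=r.get_obs();M=R.from_quat(o["tool_rot"]).as_matrix()
    s=M.T@(np.array(P)-o["tool_pos"])/.15
    y=np.degrees(np.arctan2(M[1,0],M[0,0]));sp=-((yawdeg-y+180)%360-180)/180
    return s.round(3),round(sp,3),"z-axis",M[:,2].round(3)
E
python3 - <<'E'
from h import *
import json
c=cam("top");cs=cam("side")
im=cv2.imread("pics/top0.png").astype(int);b,g,rr=im[...,0],im[...,1],im[...,2]
yy,xx=np.mgrid[:384,:512];box=(xx>140)&(xx<218)&(yy>150)&(yy<228)
ms={"black":(b<70)&(g<70)&(rr<75)&(xx<178),"red":(rr>180)&(g<80)&(b<90),"yellow":(rr>180)&(g>180)&(b<90),"white":(b>200)&(g>200)&(rr>200)}
pads={}
for k,m in ms.items():
    m=(m&box).astype(np.uint8);n,l,st,ce=cv2.connectedComponentsWithStats(m);i=1+np.argmax(st[1:,4]);pads[k]=px2w(c,ce[i],.009);print(k,st[i,4],ce[i].round(1),pads[k].round(4))
P=np.array([pads[k] for k in ("black","red","yellow","white")])
G=np.array([[-1,1],[1,1],[-1,-1],[1,-1]])*.037
ctr=P.mean(0);H=G.T@(P-ctr);U,S,V=np.linalg.svd(H);A=U@V;F=G@A+ctr
print("fit",F.round(4),"resid",(F-P).round(4).tolist(),"edge",np.degrees(np.arctan2(*(F[1]-F[0])[::-1])))
J={n:px2w(c,uv,z) for n,uv,z in [("red",(269.7,161.2),.104),("white",(315.9,154.1),.099),("black",(355.9,152.8),.102),("yellow",(267.5,214.7),.103),("cream",(311.6,209.7),.085),("must",(357.2,211.6),.08)]}
hs=dict(red=.104,white=.099,black=.102,yellow=.103,cream=.085,must=.08)
s=cv2.imread("pics/side0.png")
for n,p in J.items():
    print(n,p.round(4))
    for z in(0,hs[n]): 
        a=w2px(cs,np.array([*p,z]));cv2.drawMarker(s,tuple(int(round(v)) for v in a),(255,0,255),cv2.MARKER_CROSS,5)
for p in F: cv2.drawMarker(s,tuple(int(round(v)) for v in w2px(cs,np.array([*p,.009]))),(255,0,255),cv2.MARKER_CROSS,5)
cv2.imwrite("pics/side_crop.png",cv2.resize(s[120:295,180:360],None,fx=3.4,fy=3.4,interpolation=cv2.INTER_CUBIC))
json.dump(dict(pads=dict(zip(("black","red","yellow","white"),F.tolist())),jars={k:v.tolist() for k,v in J.items()}),open("s.json","w"))
E
```

```text
black 533 [158.1 182.5] [0.5309 0.1907]
red 537 [185.6 170.7] [0.5601 0.1203]
yellow 545 [172.  209.9] [0.4608 0.1556]
white 544 [198.3 197. ] [0.4924 0.0885]
fit [[0.5291 0.1879]
 [0.5602 0.1208]
 [0.4619 0.1568]
 [0.4931 0.0897]] resid [[-0.0019, -0.0028], [0.0001, 0.0005], [0.0012, 0.0012], [0.0007, 0.0012]] edge -65.11834119761554
red [ 0.5688 -0.0894]
white [ 0.5846 -0.1976]
black [ 0.5861 -0.2908]
yellow [ 0.4458 -0.0822]
cream [ 0.4556 -0.1867]
must [ 0.4493 -0.2958]
```

View pics/side_crop.png

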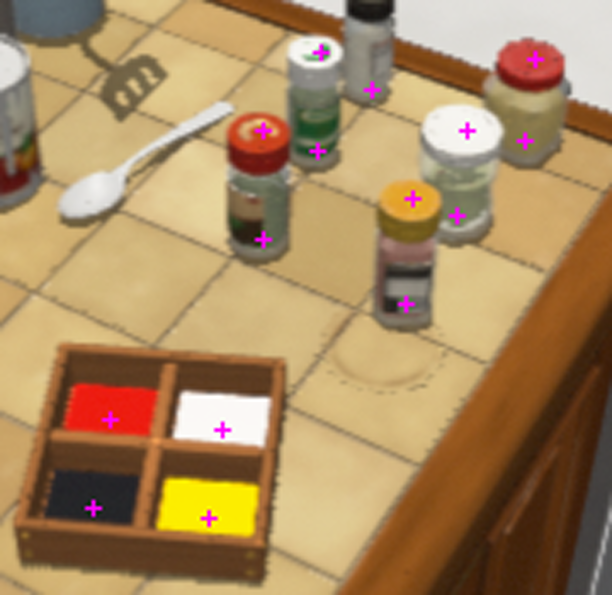

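The projected top-view estimates land on the jars and pads in the side view to within a couple of millimetres. Now moving above the black jar.

```bash
python3 - <<'E'
from h import *
print(delta((.586,-.291,.20),69.9)); print(delta((.35,-.5,.22),69.9))
E
```

```text
(array([ 3.171, -1.168,  0.205]), np.float64(-0.294), 'z-axis', array([-0.   ,  0.002, -1.   ]))
(array([ 1.26 , -0.294,  0.069]), np.float64(-0.294), 'z-axis', array([-0.   ,  0.002, -1.   ]))
```

```bash
Z='[1,1,-0.39,0.05,0]'
python3 -m crank '[[[1,0.33,-0.13,0,0],[1,0.66,-0.26,0,0],[1,1,-0.39,0,0],[1,1,-0.39,0,0],[1,1,-0.39,0,0]]]' 40
python3 -m crank '[[[1,0.33,-0.13,0,0],[1,0.66,-0.26,0,0],[1,1,-0.39,0,0],[1,1,-0.39,0,0],[1,1,-0.39,0,0]]]'
python3 -m crank '[[[1,0.33,-0.13,0,0],[1,0.66,-0.26,0,0],[1,1,-0.39,0,-0.1],[1,1,-0.39,0,-0.2],[1,1,-0.39,0,-0.294],[1,1,-0.39,0,-0.294],[1,1,-0.39,0,-0.294],[1,1,-0.39,0,-0.294],[1,1,-0.39,0,-0.294],[1,1,-0.39,0,-0.294]]]'
python3 - <<'E'
from h import *
o=r.get_obs();im=r.capture("wrist");c=cam("wrist",o)
cv2.imwrite("pics/w1.png",im[:,:,::-1])
print(o["time"],delta((.586,-.291,.20),69.9),delta((.586,-.291,.061),69.9))
print(w2px(c,np.array([.586,-.291,.102])),w2px(c,np.array([.4493,-.2958,.08])))
E
```

```text
time: 0.6
tool_pos: [0.31, -0.4968, 0.231]
tool_rot: [0.989, 0.149, -0.0, -0.0]
wrist_force: [-0.2, -0.3, -0.3]
grip_width: 0.0854
grip_force: 0.0
time: 1.1
tool_pos: [0.4354, -0.3984, 0.231]
tool_rot: [0.989, 0.148, -0.0, -0.0]
wrist_force: [0.4, 0.4, 0.1]
grip_width: 0.0854
grip_force: 0.0
time: 2.1
tool_pos: [0.5604, -0.3007, 0.2311]
tool_rot: [0.821, 0.571, -0.0, -0.0]
wrist_force: [0.3, -0.3, 0.2]
grip_width: 0.0853
grip_force: 0.0
2.1 (array([0.118, 0.137, 0.207]), np.float64(-0.002), 'z-axis', array([-0., -0., -1.])) (array([0.118, 0.137, 1.134]), np.float64(-0.002), 'z-axis', array([-0., -0., -1.]))
[269.80115784 170.22064111] [158.33678526 210.61294868]
```

View pics/w1.png

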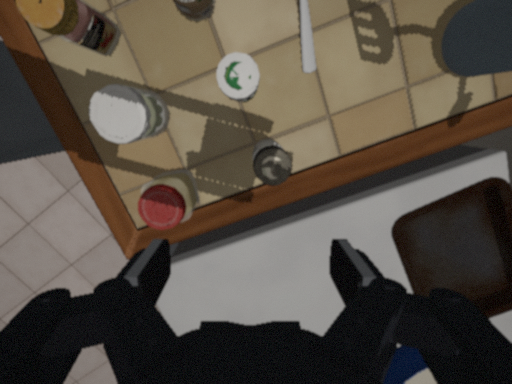

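The wrist view shows the grey lid at about (272,165), where I predicted (270,170), and the mustard lid at (163,206). I'll combine this with the top estimate.

```bash
python3 - <<'E'
from h import *
o=r.get_obs();c=cam("wrist",o)
for n,uv,z in [("black",(272,164),.102),("must",(163,206),.08),("white",(238,76),.099),("cream",(122,112),.085)]: print(n,px2w(c,uv,z).round(4))
print(o["joints"].round(2))
E
```

```text
black [ 0.5904 -0.2853]
must [ 0.457  -0.2921]
white [ 0.5878 -0.1955]
cream [ 0.4641 -0.1841]
[-0.62  0.25  1.5  -0.    1.4  -0.26]
```

```bash

python3 -m crank '[[[1,0.143,0.144,0.207,0],[1,0.143,0.144,0.207,0],[1,0.143,0.144,0.207,0],[1,0.143,0.144,0.207,0]]]'
python3 -m crank '[[[1,0,0,0.2,0],[1,0,0,0.4,0],[1,0,0,0.6,0],[1,0,0,0.75,0],[1,0,0,0.85,0],[1,0,0,0.927,0],[1,0,0,0.927,0],[1,0,0,0.927,0],[0,0,0,0.927,0],[0,0,0,0.927,0],[0,0,0,0.927,0],[0,0,0,0.927,0],[0,0,0,0.927,0],[0,0,0,0.927,0],[0,0,0,0.927,0],[0,0,0,0.927,0]]]' 40
```

```text
time: 2.55
tool_pos: [0.5891, -0.2868, 0.2011]
tool_rot: [0.82, 0.572, -0.0, 0.001]
wrist_force: [0.2, -0.3, -0.2]
grip_width: 0.085
grip_force: 0.0
time: 4.15
tool_pos: [0.5898, -0.2864, 0.0621]
tool_rot: [0.82, 0.573, 0.0, 0.001]
wrist_force: [0.8, 0.3, 5.8]
grip_width: 0.0392
grip_force: 40.2
```

```bash

python3 -m crank '[[[0,0,0,-0.15,0],[0,0,0,-0.4,0],[0,0,0,-0.7,0],[0,0,0,-1,0],[0,0,0,-1,0],[0,0,0,-1,0]]]'
python3 -m crank '[[[0,0.3,-0.15,0,0],[0,0.6,-0.3,0,0],[0,0.94,-0.485,0,0],[0,0.94,-0.485,0,0],[0,0.94,-0.485,0,0]]]'
python3 -m crank '[[[0,0.3,-0.15,0,0],[0,0.6,-0.3,0,0],[0,0.94,-0.485,0,0],[0,0.94,-0.485,0,0],[0,0.94,-0.485,0,0]]]'
python3 -m crank '[[[0,0.3,-0.15,0,0],[0,0.6,-0.3,0,0],[0,0.8,-0.4,0,0],[0,0.94,-0.485,0,0],[0,0.94,-0.485,0,0],[0,0.94,-0.485,0,0],[0,0.94,-0.485,0,0],[0,0.94,-0.485,0,0]]]'
python3 - <<'E'
from h import *
o=r.get_obs();im=r.capture("wrist");c=cam("wrist",o)
v=im.copy();import json
for p in json.load(open("s.json"))["pads"].values(): cv2.drawMarker(v,tuple(int(round(a)) for a in w2px(c,np.array([*p,.009]))),(255,0,255),cv2.MARKER_CROSS,7)
cv2.imwrite("pics/w2.png",v[:,:,::-1]);np.save("o2.npy",o,allow_pickle=True)
print(delta((.530,.188,.069),69.9))
E
```

```text
time: 4.75
tool_pos: [0.5896, -0.2864, 0.2124]
tool_rot: [0.82, 0.573, 0.0, 0.001]
wrist_force: [-0.9, 0.8, -1.0]
grip_width: 0.0395
grip_force: 40.5
time: 5.25
tool_pos: [0.568, -0.1266, 0.2089]
tool_rot: [0.819, 0.574, -0.001, -0.002]
wrist_force: [-0.1, 0.1, -0.3]
grip_width: 0.0395
grip_force: 40.8
time: 5.75
tool_pos: [0.5494, 0.0289, 0.2102]
tool_rot: [0.819, 0.573, -0.001, -0.0]
wrist_force: [0.5, -0.4, -0.6]
grip_width: 0.0394
grip_force: 40.8
time: 6.55
tool_pos: [0.5304, 0.1844, 0.211]
tool_rot: [0.82, 0.572, -0.0, 0.0]
wrist_force: [-0.7, -0.1, -1.4]
grip_width: 0.0391
grip_force: 40.8
(array([ 0.02 , -0.01 ,  0.947]), np.float64(-0.001), 'z-axis', array([-0., -0., -1.]))
```

View pics/w2.png

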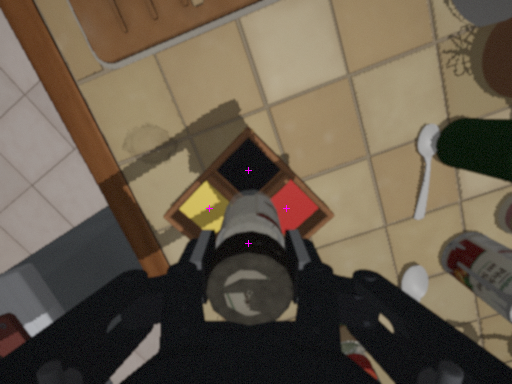

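The jar is held upright over the carrier. The black pad's centre is visible at about (251,167), against a prediction of (249,171).

```bash
python3 - <<'E'
from h import *
o=np.load("o2.npy",allow_pickle=True).item();c=cam("wrist",o)
im=cv2.imread("pics/w2.png").astype(int);yy,xx=np.mgrid[:384,:512]
for n,uv in dict(black=(251,167)).items(): print(n,px2w(c,uv,.009))
hsv=cv2.cvtColor(im.astype(np.uint8),cv2.COLOR_BGR2HSV)
# outer carrier corners (z=.04) left,top,right as seen
for uv in((165,214),(249,127),(333,214)): print(px2w(c,uv,.04))
E
```

```text
black [0.53460318 0.19062754]
[0.41595304 0.17772448]
[0.55020837 0.2401657 ]
[0.61167306 0.10553146]
```

```bash

python3 -m crank '[[[0,0.03,-0.01,0.2,0],[0,0.03,-0.01,0.45,0],[0,0.03,-0.01,0.65,0],[0,0.03,-0.01,0.8,0],[0,0.03,-0.01,0.87,0],[0,0.03,-0.01,0.9,0],[0,0.03,-0.01,0.92,0],[0,0.03,-0.01,0.935,0],[0,0.03,-0.01,0.935,0],[0,0.03,-0.01,0.935,0]]]'
python3 -m crank '[[[0.75,0,0,0,0],[0.75,0,0,0,0],[0.75,0,0,0,0],[0.75,0,0,0,0],[0.75,0,0,0,0],[0.75,0,0,-0.1,0],[0.75,0,0,-0.3,0],[0.75,0,0,-0.6,0],[0.75,0,0,-0.9,0],[0.75,0,0,-0.9,0],[0.75,0,0,-0.9,0]]]'
python3 - <<'E'
from h import *
print(delta((.587,-.196,.205),69.9),(r.get_obs())["time"])
cv2.imwrite("pics/s3.png",cv2.resize(r.capture("side")[120:295,180:360,::-1],None,fx=3,fy=3))
E
```

```text
time: 7.6
tool_pos: [0.5306, 0.1911, 0.0718]
tool_rot: [0.82, 0.573, 0.001, 0.0]
wrist_force: [-1.1, -0.1, -0.8]
grip_width: 0.0397
grip_force: 40.8
time: 8.7
tool_pos: [0.5312, 0.1912, 0.2089]
tool_rot: [0.82, 0.573, 0.002, 0.001]
wrist_force: [-0.3, -0.5, -0.7]
grip_width: 0.064
grip_force: 0.0
(array([-2.296,  1.237,  0.025]), np.float64(-0.0), 'z-axis', array([ 0.005,  0.001, -1.   ])) 8.7
```

View pics/s3.png

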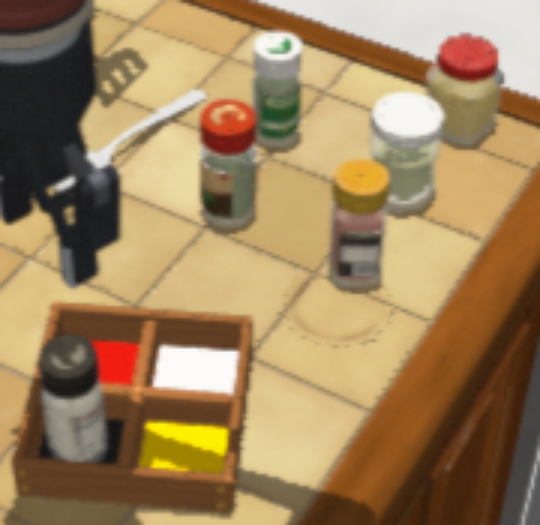

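The black jar stands in the black pocket, a few mm off centre, which is fine. Next is the white jar.

```bash

python3 -m crank '[[[1,-0.3,0.16,0,0],[1,-0.6,0.32,0,0],[1,-0.9,0.48,0,0],[1,-1,0.54,0,0],[1,-1,0.54,0,0]]]'
python3 -m crank '[[[1,-0.3,0.16,0,0],[1,-0.6,0.32,0,0],[1,-0.9,0.48,0,0],[1,-1,0.54,0,0],[1,-1,0.54,0,0]]]'
python3 -m crank '[[[1,-0.296,0.157,0.025,0],[1,-0.296,0.157,0.025,0],[1,-0.296,0.157,0.025,0],[1,-0.296,0.157,0.025,0],[1,-0.296,0.157,0.025,0]]]'
python3 - <<'E'
from h import *
print(delta((.587,-.196,.06),69.9))
E
```

```text
time: 9.25
tool_pos: [0.5535, 0.0193, 0.204]
tool_rot: [0.821, 0.571, -0.002, -0.001]
wrist_force: [1.1, 0.7, 0.2]
grip_width: 0.0855
grip_force: 0.0
time: 9.75
tool_pos: [0.5784, -0.148, 0.2045]
tool_rot: [0.821, 0.571, -0.001, -0.001]
wrist_force: [-1.1, -0.1, 0.1]
grip_width: 0.0856
grip_force: 0.0
time: 10.25
tool_pos: [0.5857, -0.1944, 0.2021]
tool_rot: [0.819, 0.573, 0.0, -0.0]
wrist_force: [-0.7, 0.3, -0.1]
grip_width: 0.0853
grip_force: 0.0
(array([-0.008,  0.013,  0.947]), np.float64(0.0), 'z-axis', array([-0.   ,  0.001, -1.   ]))
```

```bash

python3 -m crank '[[[1,-0.01,0.01,0.2,0],[1,-0.01,0.01,0.4,0],[1,-0.01,0.01,0.6,0],[1,-0.01,0.01,0.75,0],[1,-0.01,0.01,0.85,0],[1,-0.01,0.01,0.94,0],[1,-0.01,0.01,0.94,0],[1,-0.01,0.01,0.94,0],[0,-0.01,0.01,0.94,0],[0,-0.01,0.01,0.94,0],[0,-0.01,0.01,0.94,0],[0,-0.01,0.01,0.94,0],[0,-0.01,0.01,0.94,0],[0,-0.01,0.01,0.94,0],[0,-0.01,0.01,0.94,0],[0,-0.01,0.01,0.94,0]]]'
python3 -m crank '[[[0,0,0,-0.15,0],[0,0,0,-0.4,0],[0,0,0,-0.7,0],[0,0,0,-1,0],[0,0,0,-1,0],[0,0,0,-1,0]]]'
python3 - <<'E'
from h import *
print(delta((.4936,.0905,.21),69.9))
E
```

```text
time: 11.85
tool_pos: [0.587, -0.1985, 0.0622]
tool_rot: [0.82, 0.573, 0.0, 0.001]
wrist_force: [-1.7, 1.1, 5.6]
grip_width: 0.0397
grip_force: 40.2
time: 12.45
tool_pos: [0.5872, -0.1985, 0.2124]
tool_rot: [0.82, 0.573, 0.001, 0.001]
wrist_force: [0.1, 0.6, -1.7]
grip_width: 0.0396
grip_force: 40.7
(array([ 1.594, -1.249,  0.012]), np.float64(-0.0), 'z-axis', array([ 0.002, -0.001, -1.   ]))
```

```bash

python3 -m crank '[[[0,0.25,-0.2,0,0],[0,0.5,-0.4,0,0],[0,0.797,-0.625,0,0],[0,0.797,-0.625,0,0],[0,0.797,-0.625,0,0]]]'
python3 -m crank '[[[0,0.25,-0.2,0,0],[0,0.5,-0.4,0,0],[0,0.7,-0.55,0,0],[0,0.797,-0.625,0,0],[0,0.797,-0.625,0,0],[0,0.797,-0.625,0,0],[0,0.797,-0.625,0,0],[0,0.797,-0.625,0,0]]]'
python3 - <<'E'
from h import *
print(delta((.4936,.0905,.0712),69.9))
E
```

```text
time: 12.95
tool_pos: [0.5382, -0.0522, 0.209]
tool_rot: [0.819, 0.574, -0.001, -0.001]
wrist_force: [0.3, -0.5, -1.0]
grip_width: 0.0397
grip_force: 40.9
time: 13.75
tool_pos: [0.4932, 0.0894, 0.2109]
tool_rot: [0.82, 0.572, -0.0, 0.0]
wrist_force: [-1.0, -0.2, -2.0]
grip_width: 0.04
grip_force: 41.1
(array([ 0.008, -0.   ,  0.931]), np.float64(-0.001), 'z-axis', array([-0., -0., -1.]))
```

```bash

python3 -m crank '[[[0,0,0,0.2,0],[0,0,0,0.45,0],[0,0,0,0.65,0],[0,0,0,0.8,0],[0,0,0,0.87,0],[0,0,0,0.9,0],[0,0,0,0.92,0],[0,0,0,0.935,0],[0,0,0,0.935,0],[0,0,0,0.935,0]]]'
python3 -m crank '[[[0.75,0,0,0,0],[0.75,0,0,0,0],[0.75,0,0,0,0],[0.75,0,0,0,0],[0.75,0,0,0,0],[0.75,0,0,-0.1,0],[0.75,0,0,-0.3,0],[0.75,0,0,-0.6,0],[0.75,0,0,-0.9,0],[0.75,0,0,-0.9,0],[0.75,0,0,-0.9,0]]]'
python3 - <<'E'
from h import *
print(delta((.5708,-.088,.205),69.9))
E
```

```text
time: 14.75
tool_pos: [0.4934, 0.0909, 0.0718]
tool_rot: [0.82, 0.573, 0.001, 0.0]
wrist_force: [-0.4, -0.4, -1.3]
grip_width: 0.0401
grip_force: 41.1
time: 15.85
tool_pos: [0.4938, 0.0908, 0.2075]
tool_rot: [0.82, 0.573, 0.001, 0.001]
wrist_force: [0.1, -0.6, -0.6]
grip_width: 0.0642
grip_force: 0.0
(array([-0.943,  0.892,  0.018]), np.float64(-0.0), 'z-axis', array([ 0.003,  0.   , -1.   ]))
```

```bash

python3 -m crank '[[[1,-0.25,0.24,0,0],[1,-0.5,0.48,0,0],[1,-0.75,0.7,0,0],[1,-0.943,0.892,0.02,0],[1,-0.943,0.892,0.02,0],[1,-0.943,0.892,0.02,0],[1,-0.943,0.892,0.02,0],[1,-0.943,0.892,0.02,0]]]'
python3 - <<'E'
from h import *
print(delta((.5708,-.088,.062),69.9))
cv2.imwrite("pics/s4.png",cv2.resize(r.capture("side")[120:295,180:360,::-1],None,fx=3,fy=3))
E
```

```text
time: 16.65
tool_pos: [0.5691, -0.0866, 0.2024]
tool_rot: [0.819, 0.573, -0.0, -0.001]
wrist_force: [-0.2, -0.5, -0.9]
grip_width: 0.0857
grip_force: 0.0
(array([-0.005,  0.015,  0.936]), np.float64(0.0), 'z-axis', array([-0.001,  0.001, -1.   ]))
```

View pics/s4.png

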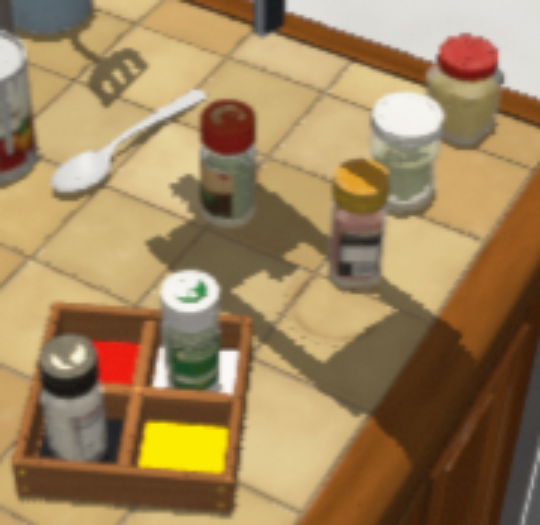

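White and black both stand in their pockets, and the fat jars are untouched. Next, grasp red.

```bash

python3 -m crank '[[[1,0,0.01,0.2,0],[1,0,0.01,0.4,0],[1,0,0.01,0.6,0],[1,0,0.01,0.75,0],[1,0,0.01,0.85,0],[1,0,0.01,0.935,0],[1,0,0.01,0.935,0],[1,0,0.01,0.935,0],[0,0,0.01,0.935,0],[0,0,0.01,0.935,0],[0,0,0.01,0.935,0],[0,0,0.01,0.935,0],[0,0,0.01,0.935,0],[0,0,0.01,0.935,0],[0,0,0.01,0.935,0],[0,0,0.01,0.935,0]]]'
python3 -m crank '[[[0,0,0,-0.15,0],[0,0,0,-0.4,0],[0,0,0,-0.7,0],[0,0,0,-1,0],[0,0,0,-1,0],[0,0,0,-1,0]]]'
python3 - <<'E'
from h import *
print(delta((.5612,.1215,.21),69.9))
E
```

```text
time: 18.3
tool_pos: [0.5719, -0.0889, 0.0638]
tool_rot: [0.82, 0.573, 0.001, 0.001]
wrist_force: [-0.7, 0.7, 6.4]
grip_width: 0.044
grip_force: 41.0
time: 18.9
tool_pos: [0.5717, -0.0887, 0.2138]
tool_rot: [0.82, 0.573, 0.001, 0.001]
wrist_force: [-0.1, -0.5, -2.1]
grip_width: 0.0442
grip_force: 41.3
(array([ 1.292, -0.548,  0.024]), np.float64(-0.0), 'z-axis', array([ 0.002, -0.001, -1.   ]))
```

```bash

python3 -m crank '[[[0,0.22,-0.1,0,0],[0,0.44,-0.2,0,0],[0,0.646,-0.274,0,0],[0,0.646,-0.274,0,0],[0,0.646,-0.274,0,0]]]'
python3 -m crank '[[[0,0.22,-0.1,0,0],[0,0.44,-0.2,0,0],[0,0.646,-0.274,0,0],[0,0.646,-0.274,0,0],[0,0.646,-0.274,0,0],[0,0.646,-0.274,0,0],[0,0.646,-0.274,0,0],[0,0.646,-0.274,0,0]]]'
python3 - <<'E'
from h import *
print(delta((.5612,.1215,.0728),69.9))
E
```

```text
time: 19.4
tool_pos: [0.5645, 0.0172, 0.2102]
tool_rot: [0.819, 0.573, -0.002, -0.001]
wrist_force: [-0.4, -0.2, -0.8]
grip_width: 0.0442
grip_force: 41.3
time: 20.2
tool_pos: [0.5608, 0.1205, 0.2126]
tool_rot: [0.82, 0.572, -0.0, 0.0]
wrist_force: [0.1, -0.5, -1.1]
grip_width: 0.044
grip_force: 41.3
(array([0.007, 0.   , 0.932]), np.float64(-0.001), 'z-axis', array([-0., -0., -1.]))
```

```bash

python3 -m crank '[[[0,0,0,0.2,0],[0,0,0,0.45,0],[0,0,0,0.65,0],[0,0,0,0.8,0],[0,0,0,0.87,0],[0,0,0,0.9,0],[0,0,0,0.92,0],[0,0,0,0.935,0],[0,0,0,0.935,0],[0,0,0,0.935,0]]]'
python3 -m crank '[[[0.75,0,0,0,0],[0.75,0,0,0,0],[0.75,0,0,0,0],[0.75,0,0,0,0],[0.75,0,0,0,0],[0.75,0,0,-0.1,0],[0.75,0,0,-0.3,0],[0.75,0,0,-0.6,0],[0.75,0,0,-0.9,0],[0.75,0,0,-0.9,0],[0.75,0,0,-0.9,0]]]'
python3 - <<'E'
from h import *
print(delta((.4475,-.081,.205),69.9))
E
```

```text
time: 21.2
tool_pos: [0.5613, 0.1218, 0.0734]
tool_rot: [0.82, 0.573, 0.001, 0.0]
wrist_force: [0.4, 0.5, -1.5]
grip_width: 0.0442
grip_force: 41.3
time: 22.3
tool_pos: [0.5619, 0.1218, 0.2104]
tool_rot: [0.82, 0.573, 0.002, 0.001]
wrist_force: [-0.2, -0.5, 0.2]
grip_width: 0.0641
grip_force: 0.0
(array([-1.532, -0.251,  0.032]), np.float64(-0.0), 'z-axis', array([ 0.005,  0.   , -1.   ]))
```

```bash

python3 -m crank '[[[1,-0.25,-0.04,0,0],[1,-0.5,-0.08,0,0],[1,-0.766,-0.125,0,0],[1,-0.766,-0.125,0,0],[1,-0.766,-0.125,0,0]]]'
python3 -m crank '[[[1,-0.25,-0.04,0,0],[1,-0.5,-0.08,0,0],[1,-0.766,-0.125,0.03,0],[1,-0.766,-0.125,0.03,0],[1,-0.766,-0.125,0.03,0],[1,-0.766,-0.125,0.03,0],[1,-0.766,-0.125,0.03,0],[1,-0.766,-0.125,0.03,0]]]'
python3 - <<'E'
from h import *
print(delta((.4475,-.081,.062),69.9))
o=r.get_obs();c=cam("wrist",o)
cv2.imwrite("pics/w5.png",r.capture("wrist")[:,:,::-1]);print(w2px(c,np.array([.4475,-.081,.103])))
E
```

```text
time: 22.8
tool_pos: [0.5026, 0.0198, 0.2064]
tool_rot: [0.82, 0.572, -0.001, -0.001]
wrist_force: [0.2, 0.2, -0.4]
grip_width: 0.0853
grip_force: 0.0
time: 23.6
tool_pos: [0.4468, -0.0802, 0.2029]
tool_rot: [0.819, 0.573, 0.0, -0.0]
wrist_force: [0.5, 1.4, -0.1]
grip_width: 0.0852
grip_force: 0.0
(array([-0.003,  0.006,  0.94 ]), np.float64(0.0), 'z-axis', array([-0.,  0., -1.]))
[250.66617612 195.91220478]
```

View pics/w5.png

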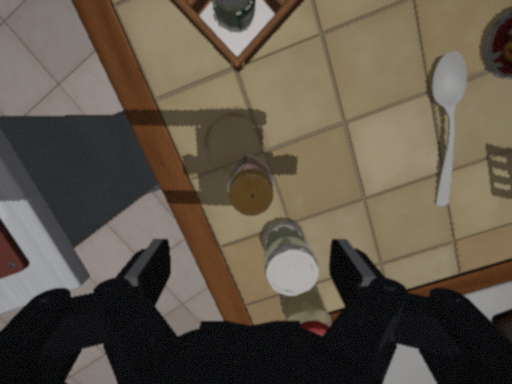

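The yellow lid is at (251,195), which matches the prediction. Grasp it.

```bash

python3 -m crank '[[[1,0,0,0.2,0],[1,0,0,0.4,0],[1,0,0,0.6,0],[1,0,0,0.75,0],[1,0,0,0.85,0],[1,0,0,0.935,0],[1,0,0,0.935,0],[1,0,0,0.935,0],[0,0,0,0.935,0],[0,0,0,0.935,0],[0,0,0,0.935,0],[0,0,0,0.935,0],[0,0,0,0.935,0],[0,0,0,0.935,0],[0,0,0,0.935,0],[0,0,0,0.935,0]]]'
python3 -m crank '[[[0,0,0,-0.15,0],[0,0,0,-0.4,0],[0,0,0,-0.7,0],[0,0,0,-1,0],[0,0,0,-1,0],[0,0,0,-1,0]]]'
python3 - <<'E'
from h import *
print(delta((.4629,.1575,.21),69.9))
E
```

```text
time: 25.25
tool_pos: [0.4472, -0.0815, 0.064]
tool_rot: [0.82, 0.573, 0.001, 0.001]
wrist_force: [-1.0, 0.2, 5.6]
grip_width: 0.0463
grip_force: 40.0
time: 25.85
tool_pos: [0.4471, -0.0815, 0.2141]
tool_rot: [0.82, 0.573, 0.001, 0.001]
wrist_force: [-0.7, 0.1, -2.2]
grip_width: 0.0463
grip_force: 41.6
(array([ 1.532, -0.45 ,  0.026]), np.float64(-0.0), 'z-axis', array([ 0.003, -0.001, -1.   ]))
```

```bash

python3 -m crank '[[[0,0.25,-0.07,0,0],[0,0.5,-0.15,0,0],[0,0.766,-0.225,0,0],[0,0.766,-0.225,0,0],[0,0.766,-0.225,0,0]]]'
python3 -m crank '[[[0,0.25,-0.07,0,0],[0,0.5,-0.15,0,0],[0,0.7,-0.2,0,0],[0,0.766,-0.225,0,0],[0,0.766,-0.225,0,0],[0,0.766,-0.225,0,0],[0,0.766,-0.225,0,0],[0,0.766,-0.225,0,0]]]'
python3 - <<'E'
from h import *
print(delta((.4629,.1575,.073),69.9))
E
```

```text
time: 26.35
tool_pos: [0.4529, 0.0391, 0.2107]
tool_rot: [0.819, 0.574, -0.001, -0.001]
wrist_force: [0.3, 0.1, -0.5]
grip_width: 0.0466
grip_force: 41.6
time: 27.15
tool_pos: [0.4622, 0.1566, 0.2127]
tool_rot: [0.82, 0.572, -0.0, 0.0]
wrist_force: [-0.4, 0.2, -0.9]
grip_width: 0.0462
grip_force: 41.6
(array([0.008, 0.002, 0.931]), np.float64(-0.001), 'z-axis', array([-0., -0., -1.]))
```

```bash

python3 -m crank '[[[0,0,0,0.2,0],[0,0,0,0.45,0],[0,0,0,0.65,0],[0,0,0,0.8,0],[0,0,0,0.87,0],[0,0,0,0.9,0],[0,0,0,0.92,0],[0,0,0,0.935,0],[0,0,0,0.935,0],[0,0,0,0.935,0]]]'
python3 -m crank '[[[0.75,0,0,0,0],[0.75,0,0,0,0],[0.75,0,0,0,0],[0.75,0,0,0,0],[0.75,0,0,0,0],[0.75,0,0,-0.1,0],[0.75,0,0,-0.3,0],[0.75,0,0,-0.6,0],[0.75,0,0,-0.9,0],[0.75,0,0,-0.9,0],[0.75,0,0,-0.9,0]]]'
python3 -m crank '[[[1,-0.3,0.3,0,0],[1,-0.6,0.6,0,0],[1,-0.9,0.9,0,0],[1,-0.9,0.9,0,0],[1,-0.9,0.9,0,0],[1,-0.9,0.9,0,0]]]'
python3 - <<'E'
from h import *
print(r.get_obs()["time"])
cv2.imwrite("pics/s6.png",cv2.resize(r.capture("side")[120:295,180:360,::-1],None,fx=3.4,fy=3.4))
cv2.imwrite("pics/t6.png",cv2.resize(r.capture("top")[135:240,130:380,::-1],None,fx=3.2,fy=3.2))
E
```

```text
time: 28.15
tool_pos: [0.4627, 0.158, 0.0733]
tool_rot: [0.82, 0.573, 0.001, 0.0]
wrist_force: [-0.4, 0.4, -0.8]
grip_width: 0.0466
grip_force: 41.6
time: 29.25
tool_pos: [0.463, 0.158, 0.209]
tool_rot: [0.82, 0.573, 0.002, 0.001]
wrist_force: [-0.9, -0.1, -0.9]
grip_width: 0.0642
grip_force: 0.0
time: 29.85
tool_pos: [0.5412, -0.016, 0.2052]
tool_rot: [0.82, 0.572, -0.001, -0.002]
wrist_force: [0.1, 0.1, -0.1]
grip_width: 0.0853
grip_force: 0.0
29.85
```

View pics/s6.png

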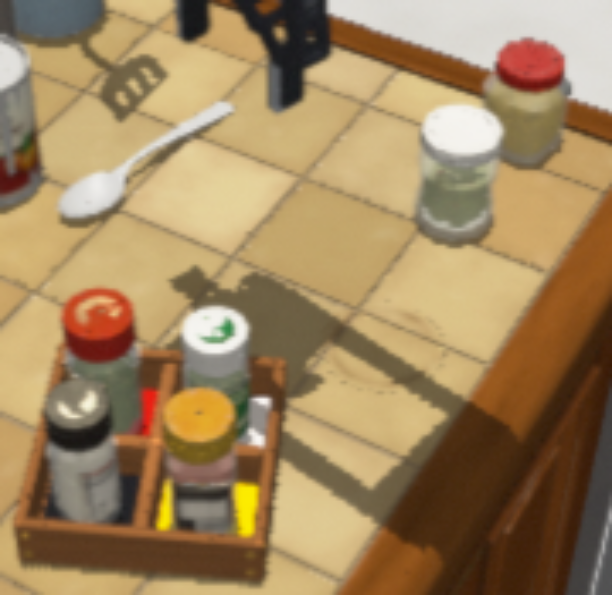

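View pics/t6.png

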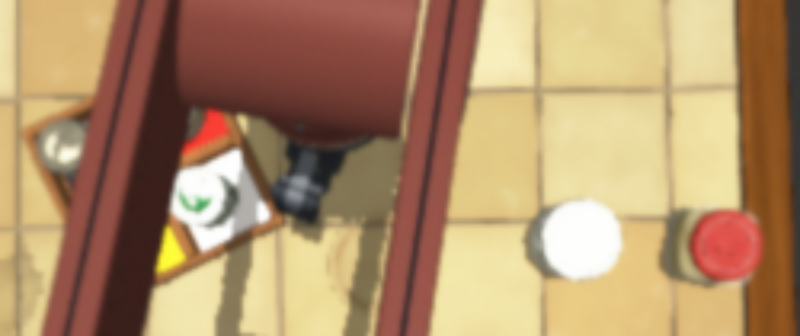

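All four jars stand in their pockets and the fat jars sit exactly where they were. I'll check the lid centres in the side view numerically: black (203,237), yellow (239,240.5), red (209,212), white (243.5,216).

```bash
python3 - <<'E'
from h import *
import json
P=json.load(open("s.json"))["pads"];c=cam("side")
for n,uv,h in [("black",(203.2,237),.111),("yellow",(238.8,240.6),.112),("red",(209.1,211.8),.113),("white",(243.5,216.2),.108)]:
    print(n,((px2w(c,uv,h)-P[n])*1000).round(1))
# base contact centres of black and yellow seen in front
E
```

```text
black [ 1.1 -3. ]
yellow [ 1.3 -0. ]
red [-0.9  1.7]
white [-0.1  2.4]
```

The lids are within about 3 mm of their pad centres, and the assumed heights and upright stance fit the view. Handing in.

```bash
python3 -c "
from plant import r
print(r.sign_off())"
```

```text
the job is handed in; nothing more can be done
None
```

I handed in the job after about 30 s of robot time: all four spice jars stand in the pockets matching their lid colours, within about 3 mm of the pad centres by camera, and the two fat jars were not moved; the hand-in returned no verdict.

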